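Nest the ball dish and index the stack a quarter turn

TASK

Get the loose bearing ball ready for marking: pick up the dish that holds it by its handle and nest it squarely in the empty matching dish on the stand. Then take the lower dish by its own handle, lift both straight up a good 6 cm off the stand, and only then turn them a quarter turn clockwise (seen from above) over the stand, until that handle is above the stand's pin. Keep the dishes level and the ball in the middle all the way, leave the other things where they are, and finish still holding the stack there.

Things in the scene. Friction and masses are not known exactly. Their poses are not given: they have to be found in the camera images.
- ball_dish: Shallow round aluminium dish with the ball in it, on the worktop: 106 mm across the rim, 18 mm high, 0.13 kg. Origin: centre of its underside, z up. Floor 4 mm thick in the middle, rising as an 8 degree cone to 6.8 mm at radius 26 mm, then flat to radius 41 mm, then a flaring wall. Handle along its +x. Nested, its origin is 6.8 mm above the lower dish's, on its axis, with 3.5 mm of play all round.
- carrier: The empty dish, loose on the stand; shape, axes and handle exactly as ball_dish, 0.16 kg. At the start its origin is 14 mm above the stand's and its handle (+x) points along the stand's -y. Nest with the two handles apart, best half a turn apart, so that this one stays free to grip.
- stand: Fixed dark steel stand: a round pedestal 92 mm across (foot 112 mm), 14 mm high, with three 3 mm stubs round the seat. Origin: centre of its underside on the worktop, z up. A tongue runs out along its -x, roughly toward the robot, and carries the upright pin. The machine's table, about 50 mm high, begins just behind it; keep clear of it and of the laser head over it.
- ball_center (a point): Centre of the loose steel ball, 18 mm across, 24 g, in the middle of ball_dish; it rolls off the middle if the dish tilts more than about 8 degrees or is jerked.
- ball_dish_grip (a point): Grip point on the ball dish's handle: an upright plate standing across the end of a flat arm (16 mm wide, its top 18 mm above the underside). Plate 8 mm thick along the dish's x, 26 mm wide, top 56 mm above the underside. Point: 90 mm from the axis, 44 mm up. Fingers close along the dish's x, tips above the arm; 32 mm free between plate and rim, so open only to about 36 mm.
- carrier_grip (a point): The same point on the carrier's handle plate.
- stand_pin (a point): Top of the stand's pin (8 mm across), 90 mm from the stand's axis along its -x, 18 mm above the worktop.
- tape_roll: Black tape roll, 63 mm across, 19 mm high, lying between the two dishes; leave it. Origin: centre of the underside.
- tags: Small stack of metal tag blanks, 53 mm, 14 mm high, near the front edge; leave it.
- hex: Black hex key, 104 mm long, 9 mm high, near the front edge; leave it.
- grease: Round green grease pot with a black lid, 64 mm across, 44 mm high, at the far left; leave it.
- vee: Grey steel V-block, 45 x 50 x 34 mm, at the back right; leave it.

How it is judged:
On the way, in this order (a step that is already met when the one before it is completed fails the run):
1. the ball dish is let go, nested flat and concentric in the empty dish, which still stands on the stand, with the ball in the middle (horizontal distance between ball_dish and carrier below 0.006 m and z of ball_dish in the frame of carrier below 0.009 m and angle between the z axis of ball_dish and the z axis of carrier, either way round below 0.05 rad and horizontal distance between ball_center and ball_dish below 0.014 m and contact force between the fingers and ball_dish below 0.1 N and contact force between carrier and stand above 0.5 N), for 0.2 s.
2. both dishes are lifted straight up off the stand, not yet turned (z of carrier in the frame of stand above 0.055 m and angle between the x axis of carrier and the y axis of stand, either way round below 0.3 rad and horizontal distance between ball_dish and carrier below 0.007 m and z of ball_dish in the frame of carrier below 0.01 m and horizontal distance between ball_center and ball_dish below 0.016 m), for 0.1 s.
At the end, for the whole second after the job is handed in: Stack still, held by the lower handle alone, 41 mm or more clear of the seat, centred over the stand within 25 mm, handle over the pin within 30 mm and 0.2 rad, level within 0.1 rad; ball dish seated flat, concentric within 7 mm, untouched by the fingers; ball at rest within 14 mm of its middle (z of carrier in the frame of stand above 0.055 m and horizontal distance between carrier and stand below 0.025 m and horizontal distance between carrier_grip and stand_pin below 0.03 m and angle between the x axis of carrier and the x axis of stand, either way round below 0.2 rad and angle between carrier's own z axis and vertical below 0.1 rad and horizontal distance between ball_dish and carrier below 0.007 m and z of ball_dish in the frame of carrier below 0.01 m and angle between the z axis of ball_dish and the z axis of carrier, either way round below 0.06 rad and horizontal distance between ball_center and ball_dish below 0.014 m and linear speed of ball below 0.05 m/s and linear speed of carrier below 0.02 m/s and contact force between the fingers and carrier above 3 N and contact force between carrier and stand below 0.1 N and contact force between the fingers and ball_dish below 0.1 N); the arm keeps its last pose, push and grip.
It fails at once if the ball rolled out of the middle of its dish (over 22 mm) (horizontal distance between ball_center and ball_dish above 0.022 m).
It fails at once if the ball dish tipped over 0.2 rad (angle between ball_dish's own z axis and vertical above 0.2 rad).
It fails at once if the carrier tipped over 0.2 rad (angle between carrier's own z axis and vertical above 0.2 rad).
It fails at once if another thing was moved over 20 mm (distance of any of tape_roll, tags, hex, grease, vee from where it was at the start of the episode above 0.02 m).
It also fails if it takes over 69 s, if anything falls off the work surface, if the arm or the gripper's body presses on something with over 40 N, if the wrist force passes 120 N, or if a joint passes its speed limit or range.

ROBOT

A 6-joint arm with a two-finger parallel gripper is mounted at the origin on a cart in front of the work surface, level with it; the furniture and walls round the work are solid. World frame = base frame: x ahead of the robot, y to its left, z up, the work surface at z = 0. Lengths are in m, angles in rad, forces in N, time in s.
With the tool pointing down it reaches from about 0.375 to 0.9 m from the base axis. Payload 3.1 kg.
Tool frame: the origin (TCP) lies between the finger pads; the fingertips stand 11 mm ahead of it and the grasp point (between the pads) lies 8 mm behind it; z points along the fingers, y is the line along which they close (so a half turn about z gives the same grasp; the last joint's range is limited). The gripper opens to 87 mm and grips with 3 to 60 N. Pads are 19 mm wide; open, the fingers measure 117 mm over their backs; the gripper's body (75 mm by 190 mm) begins 51 mm behind the grasp point.
Start: joints at [-1.335, 0.527, 1.433, -0, 1.181, -0.178], TCP at [0.252, -0.572, 0.194] pointing down, gripper open.
Joint ranges: [-3.08, 3.08], [-0.75, 2.2], [0.22, 2.44], [-1.43, 4.57], [0, 2.65], [-2.85, 2.85]. Speed limits (rad/s): [2.79, 2.79, 3.14, 3.14, 3.14, 3.14].

INTERFACE

Orientations are given as a unit quaternion [x, y, z, w].
In Python, from rig import get_obs, camera, hand_in gives the robot as it stands.
- The arm moves only by the shell command python3 -m pendant 'ROWS' [FORCE]. ROWS is JSON, a list that holds one entry, the list of rows, each a list of 7 numbers: the shift along the tool's x, y, z in m, then the turn, a rotation vector about the tool's x, y, z in degrees, then the opening, from 0 (shut) to 1 (fully open). In form: [[[x, y, z, ax, ay, az, fingers], ...]]. A call has exactly 5 rows; each row shifts and turns the commanded pose from where the row before left it, along the tool's axes as they then stand; what a row does not reach is not made up. A row lasts 1/8 s, in which the tool goes at most 62.5 mm and 10.7 degrees, less where a joint would pass 70% of its speed; a pose out of reach is approached as far as the arm can. A call with a gripper value outside its range is refused whole. The fingers move at their own pace and stop on an object; FORCE is the grip in N (left out, the last holds). Time passes only in rows, so rows that do not move let the fingers close, or fill a call up. It gives the time, the measured TCP pose, the force, the opening and the grip force at its end, in the units of the state.
- get_obs(): the state, without advancing time (a new reading comes with each control period).
- camera(name): name is "side" or "top"; returns a dict with "img" (400x640x3 uint8, red, green, blue), "intrinsics" (3x3 intrinsics, pixels), "R" (3x3) and "t" (3): a world point X has camera coordinates R X + t. Camera axes: x right, y down, z forward; pixel columns grow to the right and rows downward; lengths in m; the calibration is good to about 2 mm. A picture is of the moment at which its call begins. There is no depth.
- hand_in(): hands the job in; it is judged then, once.
The state is a dict: "time": time; "q": joint angles; "joint_velocities": joint speeds; "joint_torque": joint torques, N m; "position": TCP position; "tool_rot": TCP orientation; "ft_force": force on the tool from outside, world axes, zero at the start; "moment": the same for the moment, N m; "grip_width": finger opening in m; "grip_force": force on a finger pad.
Only numpy, scipy, OpenCV 4.12 (cv2) and the standard library are available. Lean on these libraries where they do the work, as an engineer would, in place of code of your own. Each camera call takes 0.05 s, during which the arm holds its last target. There are 200 camera calls.

## Working session

There is one attempt and no reset: what is moved stays moved. The work goes in short steps, Python scripts to look and compute and a shell command to move; the robot and the scene stay as the last step left them, time stands still between calls to the robot, and variables do not carry over. Pictures are saved under pics/ and viewed, at most 10 in all, crops included, and the job is handed in when it is done.

```bash
mkdir -p pics; ls
python3 - <<'E'
from rig import get_obs,camera
import cv2,numpy as np
o=get_obs();print({k:np.round(v,3) for k,v in o.items()})
for n in("top","side"):
    c=camera(n);cv2.imwrite(f"pics/{n}0.png",c["img"][:,:,::-1]);print(n,np.round(c["intrinsics"],1),np.round(c["R"],3),np.round(c["t"],3))
E
```

```text
pics
{'time': np.float64(0.0), 'q': array([-1.334,  0.528,  1.434, -0.   ,  1.181, -0.179]), 'joint_velocities': array([ 0., -0., -0.,  0., -0., -0.]), 'joint_torque': array([ 1.0000e-03, -4.4003e+01, -1.7659e+01,  6.3000e-02,  5.8000e-02,
       -0.0000e+00]), 'position': array([ 0.252, -0.571,  0.193]), 'tool_rot': array([ 0.979,  0.206, -0.   , -0.001]), 'ft_force': array([-0.015, -0.04 , -1.152]), 'moment': array([ 0.02 , -0.035,  0.002]), 'grip_force': np.float64(0.0), 'grip_width': np.float64(0.087)}
top [[414.2   0.  320.3]
 [  0.  414.2 199.4]
 [  0.    0.    1. ]] [[-0.001 -1.     0.017]
 [-0.998 -0.    -0.055]
 [ 0.055 -0.017 -0.998]] [0.09  0.538 1.242]
side [[510.7   0.  325.7]
 [  0.  510.7 197. ]
 [  0.    0.    1. ]] [[ 0.929  0.37   0.006]
 [ 0.306 -0.761 -0.571]
 [-0.207  0.532 -0.821]] [-0.518 -0.053  1.646]
```

View pics/top0.png

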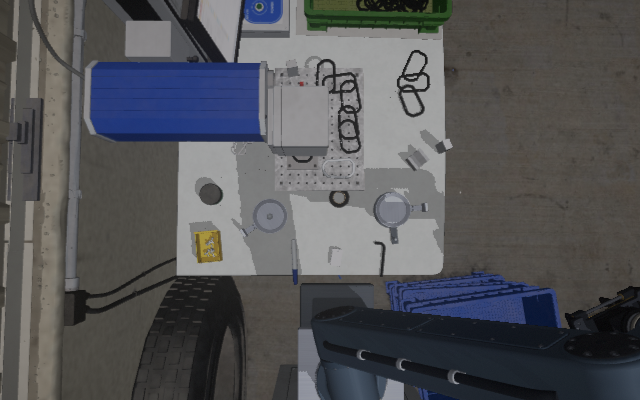

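View pics/side0.png

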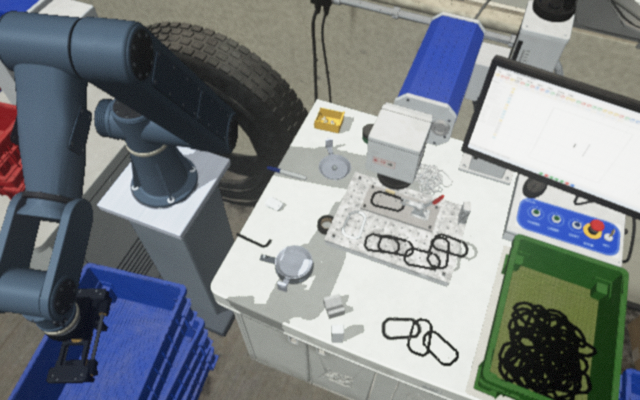

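Top view: ball dish at about (269,216), its handle towards (240,228). The carrier is on the stand at (393,209), with its handle at (425,208) and the pin tongue at (394,237). I'll zoom in on both.

```bash
cat > h.py <<'E'
import numpy as np,cv2
from rig import get_obs,camera
def ray(c,u,v):
    d=c["R"].T@np.linalg.solve(c["intrinsics"],[u,v,1.]);return -c["R"].T@c["t"],d
def onz(c,u,v,z):
    p,d=ray(c,u,v);return p+d*(z-p[2])/d[2]
def proj(c,X):
    p=c["intrinsics"]@(c["R"]@np.array(X,float)+c["t"]);return p[:2]/p[2]
def crop(c,u0,v0,w,h,s):
    return cv2.resize(c["img"][v0:v0+h,u0:u0+w,::-1],None,fx=s,fy=s,interpolation=cv2.INTER_CUBIC)
E
python3 - <<'E'
from h import *
c=camera("top");d=camera("side")
a=np.hstack([crop(c,225,180,80,70,5),crop(c,360,180,80,70,5)])
b=np.hstack([crop(d,305,130,60,50,5),crop(d,250,230,80,70,5)[:250]])
b=cv2.resize(crop(d,300,130,70,60,5),(350,300)); e=crop(d,250,235,80,60,5)
cv2.imwrite("pics/z1.png",np.vstack([a[:300],np.hstack([b,e,np.zeros((300,50,3),np.uint8)])]))
E
```

```text
(no output)
```

View pics/z1.png

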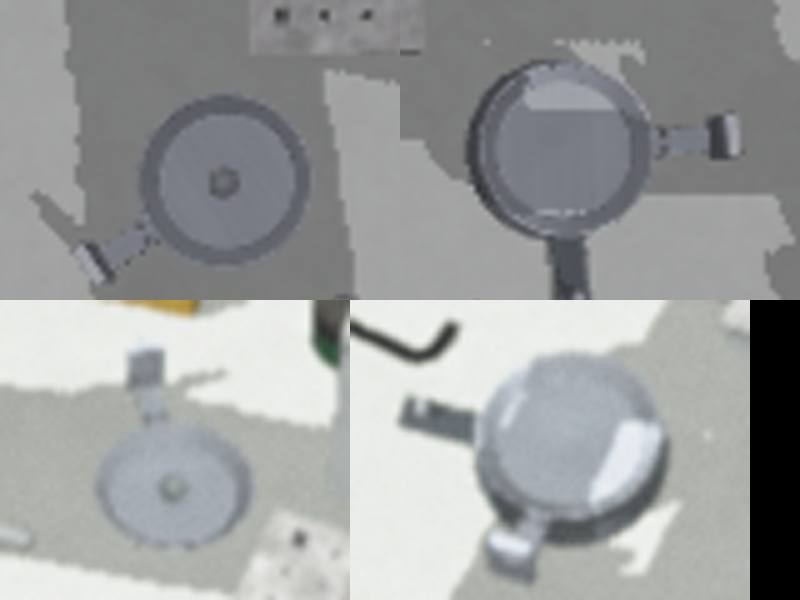

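Zoomed views: the ball is in the middle of its dish. In the top image the ball dish rim is centred at about (269.5,215.6) and its plate top at (242.6,232.6). The carrier rim is at about (392.8,209.3), its plate top at (425.8,206.8), with the tongue running down at u≈394. Side-view pixels will cross-check these.

Run:
```python
from h import *
c=camera("top");d=camera("side")
B=onz(c,269.5,215.6,.018);Bh=onz(c,242.6,232.6,.056)
C=onz(c,392.8,209.3,.032);Ch=onz(c,425.8,206.8,.070)
Bs=onz(d,334.4,166.6,.018);Cs=onz(d,293.8,261.6,.032);Bhs=onz(d,328.6,139.6,.056)
for n,p in zip("B Bh C Ch Bs Bhs Cs".split(),(B,Bh,C,Ch,Bs,Bhs,Cs)):print(n,np.round(p,4))
for a,b in((B,Bh),(C,Ch)):
    v=(b-a)[:2];print("r",np.linalg.norm(v),"ang",np.degrees(np.arctan2(v[1],v[0])))
# blob centroids for ball: dark ball px
print("ball",onz(c,225+223.5/5-.4,180+182/5-.4,.013))
# tape, other heights
for n,u,v,z in(("tape",339.5,198.5,.019),("grease",210,193,.044),("hex",381,258,.005),("tags",334,255,.014)):print(n,np.round(onz(c,u,v,z),3))
g=cv2.cvtColor(c["img"],cv2.COLOR_RGB2GRAY)
cv2.imwrite("pics/z2.png",np.hstack([crop(c,365,180,75,75,8)]))
```

```text
B [0.4891 0.2426 0.018 ]
Bh [0.4391 0.3164 0.056 ]
C [ 0.5076 -0.1273  0.032 ]
Ch [ 0.5136 -0.2164  0.07  ]
Bs [0.4909 0.244  0.018 ]
Bhs [0.4427 0.3137 0.056 ]
Cs [ 0.5113 -0.1281  0.032 ]
r 0.08916641576756328 ang 124.12691782862015
r 0.08922167155916316 ang -86.1076547418876
ball [0.48799804 0.24370982 0.013     ]
tape [0.541 0.031 0.019]
grease [0.555 0.415 0.044]
hex [ 0.36  -0.095  0.005]
tags [0.37  0.048 0.014]
```

View pics/z2.png

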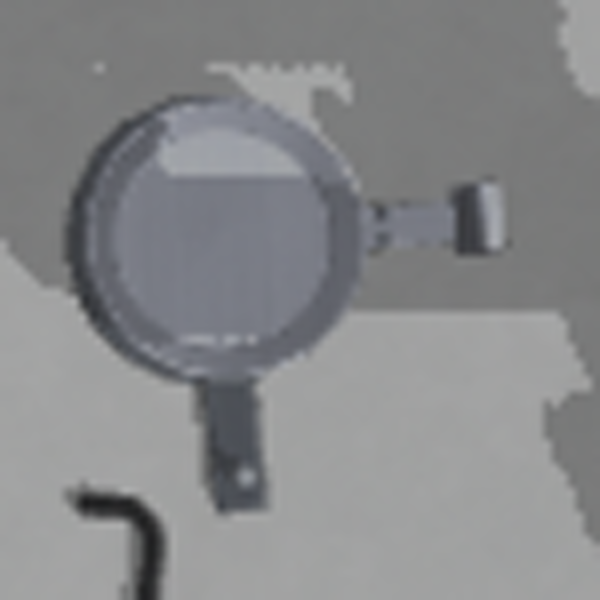

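The pin top shows at about (395.5,239.2) in the top image. The measurements agree: radii come to 89 mm against the given 90, and the two views match within 4 mm. The grip point is about (0.4395,0.316) with the handle at 124°. Moving there high up, then turning.

```bash
python3 -m pendant '[[[0.0377,-0.024,0,0,0,0,0.36],[0.0377,-0.024,0,0,0,0,0.36],[0.0377,-0.024,0,0,0,0,0.36],[0.0377,-0.024,0,0,0,0,0.36],[0.0377,-0.024,0,0,0,0,0.36]]]' 60
python3 -m pendant '[[[0.0377,-0.024,0,0,0,0,0.36],[0.0377,-0.024,0,0,0,0,0.36],[0.0377,-0.024,0,0,0,0,0.36],[0.0377,-0.024,0,0,0,0,0.36],[0.0377,-0.024,0,0,0,0,0.36]]]'
python3 -m pendant '[[[0.0153,-0.0496,0,0,0,0,0.36],[0.0153,-0.0496,0,0,0,0,0.36],[0.0153,-0.0496,0,0,0,0,0.36],[0.0153,-0.0496,0,0,0,0,0.36],[0.0153,-0.0496,0,0,0,0,0.36]]]'
python3 -m pendant '[[[0.0153,-0.0496,0,0,0,0,0.36],[0.0153,-0.0496,0,0,0,0,0.36],[0.0153,-0.0496,0,0,0,0,0.36],[0.0153,-0.0496,0,0,0,0,0.36],[0.0153,-0.0496,0,0,0,0,0.36]]]'
```

```text
time: 0.92
position: [0.3768, -0.385, 0.1942]
tool_rot: [0.979, 0.206, 0.0, 0.0]
ft_force: [0.2, -0.9, -0.0]
grip_width: 0.045
grip_force: 0.0
time: 1.55
position: [0.501, -0.1992, 0.1943]
tool_rot: [0.979, 0.206, 0.0, 0.0]
ft_force: [0.7, 0.4, 0.3]
grip_width: 0.0314
grip_force: 0.0
time: 2.17
position: [0.4701, 0.059, 0.1944]
tool_rot: [0.979, 0.206, 0.0, 0.0]
ft_force: [-0.3, -0.1, -0.5]
grip_width: 0.0308
grip_force: 0.0
time: 2.8
position: [0.4401, 0.317, 0.1943]
tool_rot: [0.979, 0.206, 0.0, 0.0]
ft_force: [0.2, -0.7, 0.4]
grip_width: 0.0313
grip_force: 0.0
```

```bash
python3 -m pendant '[[[0,0,0,0,0,-9.5,0.36],[0,0,0,0,0,-9.5,0.36],[0,0,0,0,0,-9.5,0.36],[0,0,0,0,0,-9.5,0.36],[0,0,0,0,0,-9.5,0.36]]]' >/dev/null
python3 -m pendant '[[[0,0,0,0,0,-9.5,0.36],[0,0,0,0,0,-9.5,0.36],[0,0,0,0,0,-9.5,0.36],[0,0,0,0,0,-9.5,0.36],[0,0,0,0,0,-9.5,0.36]]]' >/dev/null
python3 -m pendant '[[[0,0,0,0,0,-9.5,0.36],[0,0,0,0,0,-9.5,0.36],[0,0,0,0,0,-9.5,0.36],[0,0,0,0,0,-9.5,0.36],[0,0,0,0,0,-9.5,0.36]]]' 
python3 -m pendant '[[[0,0,0,0,0,-9.5,0.36],[0,0,0,0,0,-9.5,0.36],[0,0,0,0,0,-9.5,0.36],[0,0,0,0,0,-9.5,0.36],[0,0,0,0,0,-9.5,0.36]]]'
cat >> h.py <<'E'
from scipy.spatial.transform import Rotation
def togo(X,yang):
    """tool-axes shift to X and rotvec(deg) to tool-down with tool y at yang deg"""
    o=get_obs();R=Rotation.from_quat(o["tool_rot"]);a=np.radians(yang)
    y=np.array([np.cos(a),np.sin(a),0]);z=np.array([0,0,-1.]);T=Rotation.from_matrix(np.c_[np.cross(y,z),y,z])
    ya=R.as_matrix()[:,1]
    print("t",round(o["time"],2),"pos",np.round(o["position"],4),"yang",round(np.degrees(np.arctan2(ya[1],ya[0])),2),"q",np.round(o["q"],2),"w",round(o["grip_width"],4),"F",np.round(o["ft_force"],1),"gf",round(float(o["grip_force"]),1))
    print("shift now-axes",np.round(R.inv().apply(np.array(X)-o["position"]),4),"target-axes",np.round(T.inv().apply(np.array(X)-o["position"]),4),"rot",np.round((R.inv()*T).as_rotvec(degrees=True),2))
E
python3 -c "
from h import *
togo([.4395,.316,.036],124.2)
c=camera('top');d=camera('side')
print(onz(c,395.5,239.2,.018),onz(c,392.2,209.5,.032))
cv2.imwrite('pics/a1.png',np.hstack([crop(c,210,180,90,90,4),crop(d,290,90,90,90,4)]))"
```

```text
time: 4.68
position: [0.4403, 0.3152, 0.1942]
tool_rot: [0.117, 0.993, -0.0, -0.0]
ft_force: [0.0, 0.6, -0.1]
grip_width: 0.0312
grip_force: 0.0
time: 5.3
position: [0.4403, 0.3152, 0.1942]
tool_rot: [-0.293, 0.956, 0.0, -0.0]
ft_force: [-0.4, 0.5, -0.6]
grip_width: 0.0314
grip_force: 0.0
t 5.3 pos [0.4403 0.3152 0.1942] yang 124.08 q [ 0.41  0.42  1.64  0.    1.08 -1.75] w 0.0314 F [-0.4  0.5 -0.6] gf 0.0
shift now-axes [0.0002 0.0011 0.1582] target-axes [0.0002 0.0011 0.1582] rot [ 0.   -0.   -0.12]
[ 0.41779762 -0.13726647  0.018     ] [ 0.50698708 -0.12553714  0.032     ]
```

View pics/a1.png

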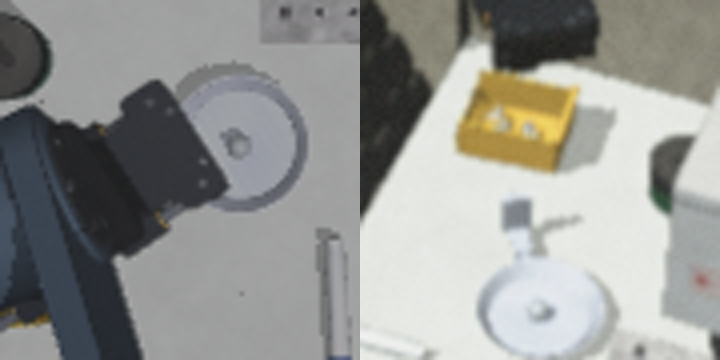

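The gripper covers the handle in the top view at about (243,232). In the side view the palm is at about (335,97), with the handle plate top at (329,139). Before descending I'll check that projection.

```bash
python3 -c "
from h import *
d=camera('side');c=camera('top')
for z in(.056,.183,.26,.3):print(z,proj(d,(.44,.315,z)),proj(c,(.44,.315,z)))
print(d['img'][85:145:5,320:345:6].mean(2).astype(int))
print([np.round(onz(d,u,v,.03),3) for u,v in((311,124),(340,130))])"
```

```text
0.056 [327.97357415 139.08806314] [243.0842264  232.28921917]
0.183 [328.35532625 111.68079714] [234.8140681  233.45655278]
0.26 [328.61246434  93.21998977] [228.7803647  234.30821057]
0.3 [328.7547323   83.00609488] [225.26528482 234.80436442]
[[ 80  32  34  42  69]
 [ 50  51  51  51  50]
 [ 67  67  57  53  56]
 [154  41  42  36  40]
 [230  45  35 114 113]
 [138 130 164 214 220]
 [115 124 123 124 195]
 [140 163 179 177 157]
 [125 124 131 151 167]
 [204 146 129 108 166]
 [229 230 230 229 231]
 [231 192 171 230 228]]
[array([0.353, 0.378, 0.03 ]), array([0.455, 0.39 , 0.03 ])]
```

All consistent: the palm's near end hides the fingers in the side view. Descending onto the handle and gripping.

```bash
python3 -m pendant '[[[0,0.001,0.03,0,0,0,0.36],[0,0,0.03,0,0,0,0.36],[0,0,0.03,0,0,0,0.36],[0,0,0.02,0,0,0,0.36],[0,0,0.01,0,0,0,0.36]]]'
python3 -m pendant '[[[0,0,0.01,0,0,0,0.36],[0,0,0.01,0,0,0,0.36],[0,0,0.01,0,0,0,0.36],[0,0,0.008,0,0,0,0.36],[0,0,0,0,0,0,0.36]]]'
python3 -c "
from h import *
c=camera('top');cv2.imwrite('pics/a2.png',crop(c,225,180,100,75,6))"
python3 -m pendant '[[[0,0,0,0,0,0,0.25],[0,0,0,0,0,0,0.2],[0,0,0,0,0,0,0.17],[0,0,0,0,0,0,0.14],[0,0,0,0,0,0,0.11]]]' 10
python3 -m pendant '[[[0,0,0,0,0,0,0.08],[0,0,0,0,0,0,0.05],[0,0,0,0,0,0,0.02],[0,0,0,0,0,0,0],[0,0,0,0,0,0,0]]]' 10
python3 -m pendant '[[[0,0,0,0,0,0,0],[0,0,0,0,0,0,0],[0,0,0,0,0,0,0],[0,0,0,0,0,0,0],[0,0,0,0,0,0,0]]]' 50
python3 -c "
from h import *
togo([.4395,.316,.036],124.2)
c=camera('top')
cv2.imwrite('pics/a3.png',crop(c,225,180,100,75,6))"
```

```text
time: 6.12
position: [0.4393, 0.3158, 0.073]
tool_rot: [-0.29, 0.957, -0.0, -0.001]
ft_force: [0.0, -0.7, 0.3]
grip_width: 0.031
grip_force: 0.0
time: 6.75
position: [0.4394, 0.3158, 0.0355]
tool_rot: [-0.29, 0.957, -0.0, -0.001]
ft_force: [-0.8, -0.1, 0.0]
grip_width: 0.0313
grip_force: 0.0
time: 7.42
position: [0.4398, 0.3161, 0.0362]
tool_rot: [-0.29, 0.957, 0.0, 0.0]
ft_force: [-0.8, -0.3, -0.4]
grip_width: 0.011
grip_force: 0.0
time: 8.05
position: [0.4398, 0.316, 0.0361]
tool_rot: [-0.29, 0.957, 0.0, -0.0]
ft_force: [-1.1, -0.5, 1.2]
grip_width: 0.0006
grip_force: 0.0
time: 8.68
position: [0.4398, 0.316, 0.0361]
tool_rot: [-0.29, 0.957, 0.0, -0.0]
ft_force: [-0.9, 0.4, 0.2]
grip_width: 0.0008
grip_force: 0.0
t 8.68 pos [0.4398 0.316  0.0361] yang 123.77 q [ 0.42  0.66  1.77  0.    0.72 -1.74] w 0.0008 F [-0.9  0.4  0.2] gf 0.0
shift now-axes [0.0003 0.0001 0.0001] target-axes [0.0003 0.0001 0.0001] rot [ 0.    0.   -0.43]
```

View pics/a3.png

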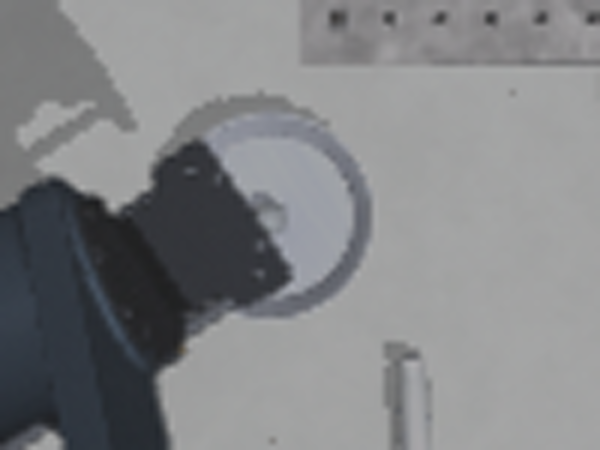

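The fingers closed on nothing (width 0.8 mm), and the dish hasn't moved: its rim is still centred at about (269.8,215.4). The body hides the handle from above, so I'll look from the side.

```bash
python3 -c "
from h import *
d=camera('side');cv2.imwrite('pics/a4.png',crop(d,290,90,80,100,6))
for z in(.03,.036,.056,.1):print(z,np.round(proj(d,(.4398,.316,z)),1))"
```

```text
0.03 [328.  144.1]
0.036 [328.  142.9]
0.056 [328.  138.9]
0.1 [328.2 129.8]
```

View pics/a4.png

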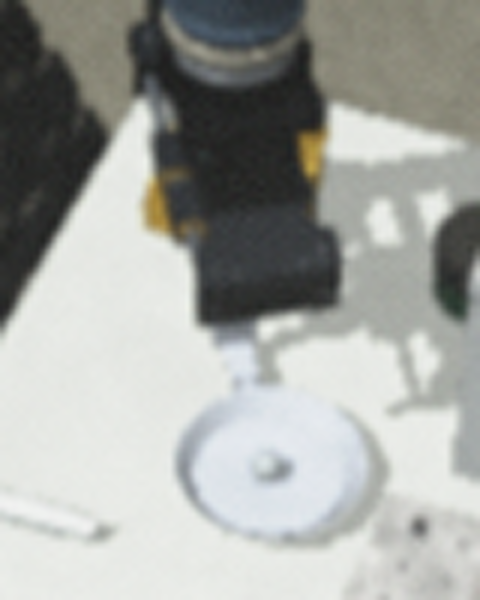

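```bash
python3 -c "
from h import *
d=camera('side');c=camera('top')
u=np.array([-.556,.831,0]);t=np.array([.831,.556,0]);P=np.array([.4398,.316,0])
for z in(.095,.12,.15):
  E=P-u*.095+[0,0,z]
  print(z,'side front corners',[np.round((proj(d,E+s*t*.0375)-[290,90])*6) for s in(-1,1)],'top',[np.round((proj(c,E+s*t*.0375)-[225,180])*6) for s in(-1,1)])
print('top-meas mid', [np.round(onz(c,265.5,214.3,z),3) for z in(.1,.15)])
m=(cv2.cvtColor(c['img'],cv2.COLOR_RGB2HSV)[...,2]<70).astype(np.uint8)
a=cv2.imread('pics/a2.png');b=cv2.imread('pics/a3.png');print(cv2.absdiff(a,b).max(2).mean())
cv2.imwrite('pics/a5.png',np.hstack([crop(c,225,195,45,60,8),crop(d,305,115,45,60,8)]))
"
```

```text
0.095 side front corners [array([197., 390.]), array([338., 367.])] top [array([305., 270.]), array([218., 137.])]
0.12 side front corners [array([197., 359.]), array([340., 336.])] top [array([301., 270.]), array([211., 135.])]
0.15 side front corners [array([197., 320.]), array([342., 297.])] top [array([294., 271.]), array([202., 132.])]
top-meas mid [array([0.491, 0.245, 0.1  ]), array([0.49 , 0.239, 0.15 ])]
1.8274444444444444
```

View pics/a5.png

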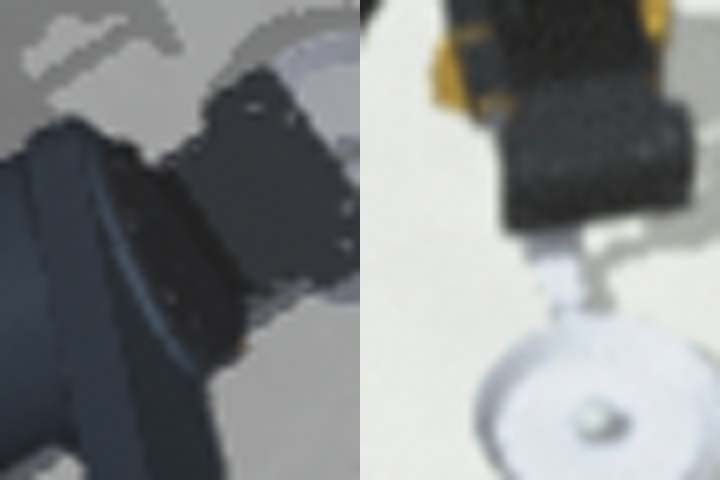

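This explains the miss. The body's front lower edge, (197,320)–(340,297) in the side crop, fits a height of about 0.15 m, not 0.095. The plate's inner face is also bare, with no finger in front of it. So the real tool is about 5 cm higher than the reported z suggests. I'll measure this offset by touching the bare worktop gently with shut fingers, beside the dish.

```bash
cat > ok.py <<'E'
from rig import get_obs
import sys
f=get_obs()["ft_force"];sys.exit(int(abs(f[2])>4))
E
python3 -m pendant '[[[0,0,-0.02,0,0,0,0],[0,0,-0.02,0,0,0,0],[0.02,-0.015,0,0,0,0,0],[0.03,-0.024,0,0,0,0,0],[0.028,-0.024,0,0,0,0,0]]]' >/dev/null
python3 -m pendant '[[[0,0,0.02,0,0,0,0],[0,0,0.02,0,0,0,0],[0,0,0.015,0,0,0,0],[0,0,0.01,0,0,0,0],[0,0,0,0,0,0,0]]]' | head -5
python3 ok.py && python3 -m pendant '[[[0,0,0.002,0,0,0,0],[0,0,0.002,0,0,0,0],[0,0,0.002,0,0,0,0],[0,0,0.002,0,0,0,0],[0,0,0.002,0,0,0,0]]]' | head -5
python3 ok.py && python3 -m pendant '[[[0,0,0.001,0,0,0,0],[0,0,0.001,0,0,0,0],[0,0,0.001,0,0,0,0],[0,0,0.001,0,0,0,0],[0,0,0.001,0,0,0,0]]]' | head -5
python3 ok.py && python3 -m pendant '[[[0,0,0.001,0,0,0,0],[0,0,0.001,0,0,0,0],[0,0,0.001,0,0,0,0],[0,0,0.001,0,0,0,0],[0,0,0.001,0,0,0,0]]]' | head -5
```

```text
time: 10.12
position: [0.4096, 0.2202, 0.0107]
tool_rot: [-0.29, 0.957, 0.0, -0.001]
ft_force: [-0.4, -0.1, -0.1]
grip_width: 0.0006
time: 10.75
position: [0.41, 0.2203, 0.0011]
tool_rot: [-0.29, 0.957, -0.0, 0.0]
ft_force: [0.4, -0.2, 0.2]
grip_width: 0.0005
time: 11.38
position: [0.41, 0.2203, -0.0039]
tool_rot: [-0.29, 0.957, 0.0, 0.0]
ft_force: [-0.9, -0.1, -0.5]
grip_width: 0.0003
time: 12.0
position: [0.41, 0.2203, -0.0089]
tool_rot: [-0.29, 0.957, 0.0, 0.0]
ft_force: [-0.3, 0.1, -0.5]
grip_width: 0.0004
```

The reported z is already below the surface with no contact, which confirms the offset. Going on down.

```bash
python3 ok.py && python3 -m pendant '[[[0,0,0.003,0,0,0,0],[0,0,0.003,0,0,0,0],[0,0,0.002,0,0,0,0],[0,0,0.002,0,0,0,0],[0,0,0.002,0,0,0,0]]]' | sed -n 2,4p
python3 ok.py && python3 -m pendant '[[[0,0,0.001,0,0,0,0],[0,0,0.001,0,0,0,0],[0,0,0.001,0,0,0,0],[0,0,0.001,0,0,0,0],[0,0,0.001,0,0,0,0]]]' | sed -n 2,4p
python3 ok.py && python3 -m pendant '[[[0,0,0.001,0,0,0,0],[0,0,0.001,0,0,0,0],[0,0,0.001,0,0,0,0],[0,0,0.001,0,0,0,0],[0,0,0.001,0,0,0,0]]]' | sed -n 2,4p
python3 ok.py && python3 -m pendant '[[[0,0,0.001,0,0,0,0],[0,0,0.001,0,0,0,0],[0,0,0.001,0,0,0,0],[0,0,0.001,0,0,0,0],[0,0,0.001,0,0,0,0]]]' | sed -n 2,4p
python3 ok.py && python3 -m pendant '[[[0,0,0.001,0,0,0,0],[0,0,0.001,0,0,0,0],[0,0,0.001,0,0,0,0],[0,0,0.001,0,0,0,0],[0,0,0.001,0,0,0,0]]]' | sed -n 2,4p
python3 ok.py && python3 -m pendant '[[[0,0,0.001,0,0,0,0],[0,0,0.001,0,0,0,0],[0,0,0.001,0,0,0,0],[0,0,0.001,0,0,0,0],[0,0,0.001,0,0,0,0]]]' | sed -n 2,4p
```

```text
position: [0.4099, 0.2203, -0.021]
tool_rot: [-0.29, 0.957, 0.0, -0.0]
ft_force: [-0.3, -0.4, -0.2]
position: [0.41, 0.2203, -0.0259]
tool_rot: [-0.29, 0.957, 0.0, 0.0]
ft_force: [-0.4, -0.1, 0.2]
position: [0.41, 0.2203, -0.0282]
tool_rot: [-0.291, 0.957, -0.0, 0.001]
ft_force: [-2.9, -0.8, 37.6]
```

Contact is at reported z ≈ -0.028, where the tip should read +0.011. So true z = reported + 0.039, and the grip height of 0.036 reads as about -0.003. Going back and gripping at that height.

```bash
python3 -m pendant '[[[0,0,-0.012,0,0,0,0.1],[0,0,-0.03,0,0,0,0.36],[0,0,-0.03,0,0,0,0.36],[-0.018,0.015,0,0,0,0,0.36],[-0.03,0.024,0,0,0,0,0.36]]]' | sed -n 2,5p
python3 -m pendant '[[[-0.03,0.024,0,0,0,0,0.36],[0,0,0.012,0,0,0,0.36],[0,0,0.012,0,0,0,0.36],[0,0,0.005,0,0,0,0.36],[0,0,0,0,0,0,0.36]]]' | sed -n 2,6p
python3 -m pendant '[[[0,0,0.003,0,0,0,0.36],[0,0,0.004,0,0,0,0.36],[0,0,0.004,0,0,0,0.36],[0,0,0.004,0,0,0,0.36],[0,0,0,0,0,0,0.36]]]' | sed -n 2,6p
```

```text
position: [0.4281, 0.2793, 0.0417]
tool_rot: [-0.29, 0.957, -0.0, -0.0]
ft_force: [0.4, 0.2, -0.6]
grip_width: 0.0305
position: [0.4389, 0.3149, 0.0114]
tool_rot: [-0.29, 0.957, -0.0, -0.001]
ft_force: [-0.5, 0.1, 1.0]
grip_width: 0.0313
grip_force: 0.0
position: [0.4395, 0.316, -0.0032]
tool_rot: [-0.29, 0.957, -0.0, -0.0]
ft_force: [0.7, 0.9, -0.5]
grip_width: 0.0314
grip_force: 0.0
```

```bash
python3 -m pendant '[[[0,0,0,0,0,0,0.25],[0,0,0,0,0,0,0.2],[0,0,0,0,0,0,0.17],[0,0,0,0,0,0,0.14],[0,0,0,0,0,0,0.11]]]' 10 | sed -n 2,6p
python3 -m pendant '[[[0,0,0,0,0,0,0.09],[0,0,0,0,0,0,0.07],[0,0,0,0,0,0,0.04],[0,0,0,0,0,0,0],[0,0,0,0,0,0,0]]]' 10| sed -n 2,6p
```

```text
position: [0.4396, 0.3162, -0.0028]
tool_rot: [-0.29, 0.957, 0.0, -0.0]
ft_force: [-1.1, 1.1, 1.0]
grip_width: 0.0109
grip_force: 0.6
position: [0.4397, 0.3161, -0.0028]
tool_rot: [-0.29, 0.957, 0.0, -0.0]
ft_force: [-0.4, 0.2, 1.8]
grip_width: 0.008
grip_force: 10.0
```

Gripped: 8.0 mm, the plate thickness. Raising the force and lifting gently.

```bash
python3 -m pendant '[[[0,0,0,0,0,0,0],[0,0,0,0,0,0,0],[0,0,-0.003,0,0,0,0],[0,0,-0.006,0,0,0,0],[0,0,-0.01,0,0,0,0]]]' 55| sed -n 2,6p
python3 -m pendant '[[[0,0,-0.014,0,0,0,0],[0,0,-0.016,0,0,0,0],[0,0,-0.016,0,0,0,0],[0,0,-0.01,0,0,0,0],[0,0,-0.005,0,0,0,0]]]' | sed -n 2,6p
python3 -c "
from h import *
togo([.4395,.316,.036],124)
c=camera('top');d=camera('side');cv2.imwrite('pics/b1.png',np.hstack([crop(c,225,180,90,75,4),crop(d,290,90,90,75,4)]))"
```

```text
position: [0.4397, 0.3158, 0.0164]
tool_rot: [-0.29, 0.957, -0.0, -0.0]
ft_force: [-0.7, 0.2, -1.1]
grip_width: 0.0076
grip_force: 55.0
position: [0.4401, 0.3162, 0.0781]
tool_rot: [-0.29, 0.957, 0.0, 0.001]
ft_force: [0.5, -0.7, -0.4]
grip_width: 0.0077
grip_force: 55.0
t 18.25 pos [0.4401 0.3162 0.0781] yang 123.76 q [ 0.42  0.58  1.75  0.    0.81 -1.74] w 0.0077 F [ 0.5 -0.7 -0.4] gf 55.0
shift now-axes [0.0007 0.0002 0.0421] target-axes [0.0006 0.0002 0.0421] rot [-0.01  0.07 -0.24]
```

View pics/b1.png

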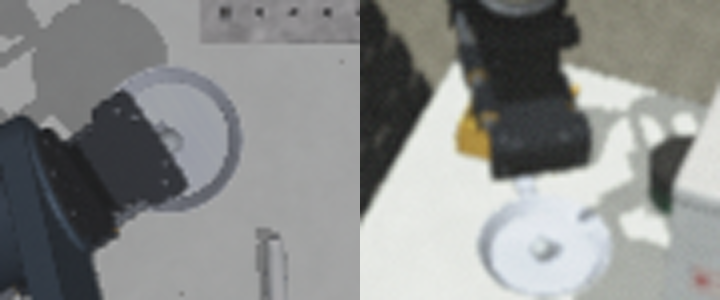

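Lifted: in the top view the dish is at about (272,215), level, with the ball centred at (267,214); the side view agrees. Next, a more precise carrier centre by circle fits on the top and side pictures.

Run:
```python
from h import *
c=camera("top");d=camera("side")
def fit(img,cam,X0,zr,R,tag):
    # radial gradient peaks near the predicted rim circle, robust ellipse/centre fit on plane z
    g=cv2.GaussianBlur(cv2.cvtColor(img,cv2.COLOR_BGR2GRAY),(0,0),.8).astype(np.float32)
    P=np.array(X0,float)
    for it in range(3):
        a=np.radians(np.arange(0,360,4));rr=np.arange(R-.007,R+.0071,.0005)
        S=np.array([[proj(cam,[P[0]+r*np.cos(t),P[1]+r*np.sin(t),zr]) for r in rr] for t in a],np.float32)
        v=cv2.remap(g,S[...,0],S[...,1],cv2.INTER_CUBIC);G=np.abs(np.gradient(v,axis=1))
        k=G[:,1:-1].argmax(1)+1;ok=G[np.arange(len(a)),k]>1.2
        A=np.c_[np.cos(a),np.sin(a),np.ones(len(a))];e=rr[k]
        for _ in range(8):
            s=np.linalg.lstsq(A[ok],e[ok],rcond=None)[0];ok=np.abs(A@s-e)<.0025
        P+=s[:2]
    print(tag,np.round(P,4),"R",round(s[2],4),"n",ok.sum())
top=cv2.imread("pics/top0.png");sd=cv2.imread("pics/side0.png")
for n,X,z0 in(("ball",(.4895,.243),0),("carrier",(.509,-.127),.014)):
    for im,cm,t in((top,c,"top"),(sd,d,"side")):
        fit(im,cm,X,z0+.018,.053,n+" rim "+t);fit(im,cm,X,z0+.0068,.041,n+" floor "+t)
```

```text
ball rim top [0.4893 0.2431] R 0.0509 n 90
ball floor top [0.4893 0.2428] R 0.0407 n 90
ball rim side [0.4911 0.2429] R 0.052 n 76
ball floor side [0.4926 0.2404] R 0.0432 n 68
carrier rim top [ 0.507 -0.122] R 0.0551 n 74
carrier floor top [ 0.5076 -0.1274] R 0.0407 n 85
carrier rim side [ 0.5082 -0.1289] R 0.0531 n 60
carrier floor side [ 0.5158 -0.1278] R 0.0435 n 52
```

Best carrier centre is (0.5076,-0.1274), consistent across the top floor and side rim fits. In robot coordinates that is about (0.508,-0.129). So at placing the TCP target is (0.502,-0.039) with tool y at 94°. Turning 30° gently, then carrying.

```bash
python3 -m pendant '[[[0,0,0,0,0,1.5,0],[0,0,0,0,0,3,0],[0,0,0,0,0,3.5,0],[0,0,0,0,0,3.5,0],[0,0,0,0,0,3.5,0]]]' | sed -n 2,3p
python3 -m pendant '[[[0,0,0,0,0,3.5,0],[0,0,0,0,0,3.5,0],[0,0,0,0,0,3.5,0],[0,0,0,0,0,3,0],[0,0,0,0,0,1.3,0]]]' | sed -n 2,3p
python3 -m pendant '[[[0,-0.006,0,0,0,0,0],[0,-0.012,0,0,0,0,0],[0,-0.018,0,0,0,0,0],[0,-0.022,0,0,0,0,0],[-0.0038,-0.024,0,0,0,0,0]]]' | sed -n 2,3p
python3 -m pendant '[[[-0.0038,-0.024,0,0,0,0,0],[-0.0038,-0.024,0,0,0,0,0],[-0.0038,-0.024,0,0,0,0,0],[-0.0038,-0.024,0,0,0,0,0],[-0.0038,-0.024,0,0,0,0,0]]]' | sed -n 2,3p
python3 -m pendant '[[[-0.0038,-0.024,0,0,0,0,0],[-0.0038,-0.024,0,0,0,0,0],[-0.0038,-0.024,0,0,0,0,0],[-0.0038,-0.024,0,0,0,0,0],[0,-0.022,0,0,0,0,0]]]' | sed -n 2,3p
python3 -m pendant '[[[0,-0.018,0,0,0,0,0],[0,-0.012,0,0,0,0,0],[0,-0.008,0,0,0,0,0],[0,0,0,0,0,0,0],[0,0,0,0,0,0,0]]]' | sed -n 2,6p
python3 -c "
from h import *
togo([.5017,-.0392,.078],94)
d=camera('side');c=camera('top');cv2.imwrite('pics/b2.png',np.hstack([crop(c,350,170,90,75,4),crop(d,250,210,90,75,4)]))"
```

```text
position: [0.4395, 0.3159, 0.0766]
tool_rot: [-0.162, 0.987, -0.0, -0.001]
position: [0.4396, 0.316, 0.0767]
tool_rot: [-0.034, 0.999, -0.0, -0.0]
position: [0.4488, 0.2327, 0.0772]
tool_rot: [-0.035, 0.999, -0.0, -0.0]
position: [0.4762, 0.1142, 0.0773]
tool_rot: [-0.034, 0.999, -0.0, -0.0]
position: [0.4996, -0.0026, 0.0773]
tool_rot: [-0.034, 0.999, -0.0, 0.0]
position: [0.5022, -0.0379, 0.0771]
tool_rot: [-0.035, 0.999, 0.0, -0.0]
ft_force: [-0.7, -0.1, -2.0]
grip_width: 0.0077
grip_force: 55.0
t 22.2 pos [ 0.5022 -0.0379  0.0771] yang 93.99 q [-0.3   0.55  1.84  0.    0.75 -1.94] w 0.0077 F [-0.7 -0.1 -2. ] gf 55.0
shift now-axes [ 0.0006 -0.0012 -0.0009] target-axes [ 0.0006 -0.0012 -0.0009] rot [ 0.02 -0.02 -0.01]
```

```bash
cat >> h.py <<'E'
def fit(img,cam,X0,zr,R,tag,arc=(0,360)):
    g=cv2.GaussianBlur(cv2.cvtColor(img,cv2.COLOR_RGB2GRAY),(0,0),.8).astype(np.float32);P=np.array(X0,float)
    for it in range(3):
        a=np.radians(np.arange(arc[0],arc[1],3));rr=np.arange(R-.006,R+.0061,.0005)
        S=np.array([[proj(cam,[P[0]+r*np.cos(t),P[1]+r*np.sin(t),zr]) for r in rr] for t in a],np.float32)
        G=np.abs(np.gradient(cv2.remap(g,S[...,0],S[...,1],cv2.INTER_CUBIC),axis=1))
        k=G[:,1:-1].argmax(1)+1;ok=G.max(1)>1.2
        A=np.c_[np.cos(a),np.sin(a)];e=rr[k]-R
        for _ in range(8):
            s=np.linalg.lstsq(A[ok],e[ok],rcond=None)[0];ok=np.abs(A@s-e)<.0025
        P+=s
    print(tag,np.round(P,4),"n",ok.sum(),"of",len(a))
E
python3 - <<'E'
from h import *
c=camera("top");d=camera("side")
X=(.508,-.127)
for z,R,n in((.080+.0068,.041,"floor"),(.098,.052,"rim")):
    for im,n2 in((c,"top"),(d,"side")):
        fit(im["img"],im,X,z,R,n+" "+n2,(170,370) if n2=="top" else (180,360))
E
```

```text
floor top [ 0.5168 -0.1286] n 36 of 67
floor side [ 0.5107 -0.1266] n 60 of 60
rim top [ 0.5037 -0.1355] n 28 of 67
rim side [ 0.513 -0.127] n 45 of 60
```

View pics/b2.png

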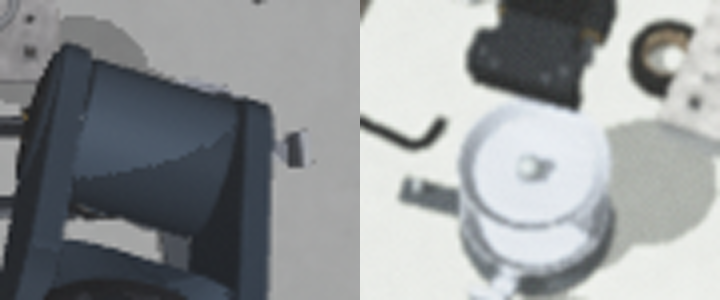

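In the side view the held dish, centred at about (293,252), is directly above the carrier with the ball in its middle; the arm blocks the top view. Alignment is within about 2 mm. Lowering it.

```bash
python3 -m pendant '[[[0.0006,-0.0012,0.004,0,0,0,0],[0,0,0.008,0,0,0,0],[0,0,0.01,0,0,0,0],[0,0,0.01,0,0,0,0],[0,0,0.008,0,0,0,0]]]' | sed -n 2,4p
python3 -m pendant '[[[0,0,0.005,0,0,0,0],[0,0,0.003,0,0,0,0],[0,0,0.002,0,0,0,0],[0,0,0.002,0,0,0,0],[0,0,0,0,0,0,0]]]' | sed -n 2,4p
python3 ok.py && python3 -m pendant '[[[0,0,0.001,0,0,0,0],[0,0,0.001,0,0,0,0],[0,0,0.001,0,0,0,0],[0,0,0,0,0,0,0],[0,0,0,0,0,0,0]]]' | sed -n 2,4p
```

```text
position: [0.5016, -0.0396, 0.0361]
tool_rot: [-0.035, 0.999, 0.0, -0.0]
ft_force: [-0.9, 0.3, -2.9]
position: [0.5019, -0.0397, 0.0252]
tool_rot: [-0.035, 0.999, -0.0, 0.0]
ft_force: [0.2, 1.0, -1.1]
position: [0.5019, -0.0397, 0.0221]
tool_rot: [-0.035, 0.999, -0.0, -0.0]
ft_force: [-0.5, -0.6, -2.1]
```

```bash
sed -i 's/abs(f\[2\])>4/f[2]>1/' ok.py
python3 ok.py && python3 -m pendant '[[[0,0,0.001,0,0,0,0],[0,0,0.001,0,0,0,0],[0,0,0,0,0,0,0],[0,0,0,0,0,0,0],[0,0,0,0,0,0,0]]]' | sed -n 2,4p
python3 ok.py && python3 -m pendant '[[[0,0,0.0005,0,0,0,0],[0,0,0.0005,0,0,0,0],[0,0,0,0,0,0,0],[0,0,0,0,0,0,0],[0,0,0,0,0,0,0]]]' | sed -n 2,4p
python3 ok.py && python3 -m pendant '[[[0,0,0.0005,0,0,0,0],[0,0,0.0005,0,0,0,0],[0,0,0,0,0,0,0],[0,0,0,0,0,0,0],[0,0,0,0,0,0,0]]]' | sed -n 2,4p
python3 ok.py && python3 -m pendant '[[[0,0,0.0005,0,0,0,0],[0,0,0.0005,0,0,0,0],[0,0,0,0,0,0,0],[0,0,0,0,0,0,0],[0,0,0,0,0,0,0]]]' | sed -n 2,4p
```

```text
position: [0.502, -0.0397, 0.0202]
tool_rot: [-0.035, 0.999, -0.0, 0.0]
ft_force: [0.0, -0.1, -2.4]
position: [0.5019, -0.0397, 0.0192]
tool_rot: [-0.035, 0.999, 0.0, -0.0]
ft_force: [0.1, 0.2, -0.8]
position: [0.502, -0.0397, 0.0182]
tool_rot: [-0.035, 0.999, -0.0, 0.0]
ft_force: [-0.2, 1.2, -1.1]
position: [0.502, -0.0395, 0.0177]
tool_rot: [-0.035, 0.999, -0.0, 0.0]
ft_force: [-0.7, 1.7, 5.0]
```

Contact came at exactly the predicted nesting height. Releasing gently and rising straight up.

```bash
python3 -m pendant '[[[0,0,0,0,0,0,0],[0,0,0,0,0,0,0.1],[0,0,0,0,0,0,0.14],[0,0,0,0,0,0,0.2],[0,0,0,0,0,0,0.28]]]' 10 | sed -n 2,6p
python3 -m pendant '[[[0,0,0,0,0,0,0.34],[0,0,0,0,0,0,0.34],[0,0,-0.004,0,0,0,0.34],[0,0,-0.008,0,0,0,0.34],[0,0,-0.012,0,0,0,0.34]]]' | sed -n 2,6p
python3 -m pendant '[[[0,0,-0.02,0,0,0,0.34],[0,0,-0.025,0,0,0,0.34],[0,0,-0.025,0,0,0,0.34],[0,0,-0.01,0,0,0,0.34],[0,0,0,0,0,0,0.34]]]' | sed -n 2,6p
python3 - <<'E'
from h import *
d=camera("side");o=get_obs();print(o["time"])
X=(.508,-.128)
for n,X0,z in(("nested",X,.0208),("if not",X,.027)):
  fit(d["img"],d,X0,z+.0068,.041,n+" floor side",(180,360));fit(d["img"],d,X0,z+.018,.052,n+" rim side",(180,360))
g=cv2.GaussianBlur(cv2.cvtColor(d["img"],cv2.COLOR_RGB2GRAY),(0,0),1)
u,v=proj(d,[.508,-.128,.0338]).astype(int);w=g[v-8:v+9,u-9:u+10]
print(u,v);print(w[::2,::2])
E
```

```text
position: [0.5019, -0.0398, 0.017]
tool_rot: [-0.035, 0.999, 0.0, -0.0]
ft_force: [-0.5, 0.0, -0.2]
grip_width: 0.0205
grip_force: 0.0
position: [0.5018, -0.0397, 0.0418]
tool_rot: [-0.035, 0.999, 0.0, -0.0]
ft_force: [0.8, -0.0, -0.0]
grip_width: 0.029
grip_force: 0.0
position: [0.5024, -0.0398, 0.122]
tool_rot: [-0.035, 0.999, -0.0, 0.001]
ft_force: [0.1, 0.3, 0.4]
grip_width: 0.0296
grip_force: 0.0
28.7
nested floor side [ 0.5108 -0.1291] n 39 of 60
nested rim side [ 0.5091 -0.1332] n 38 of 60
if not floor side [ 0.5145 -0.1338] n 41 of 60
if not rim side [ 0.5105 -0.1365] n 35 of 60
292 260
[[202 215 225 231 233 233 232 232 233 232]
 [212 228 232 233 234 235 235 235 234 233]
 [225 231 232 232 233 234 235 235 235 234]
 [230 230 232 231 227 222 225 228 233 235]
 [230 231 231 227 218 203 186 196 223 233]
 [231 230 230 223 218 202 168 179 217 232]
 [231 230 230 223 209 193 180 201 227 232]
 [231 230 230 228 222 217 218 227 231 231]
 [230 230 230 229 229 229 229 231 231 231]]
```

The side-view fit puts the nested dish at the carrier centre at the right height, and the ball shows mid-dish, around (295,261). Now to the carrier's handle at about (0.514,-0.2185), with the fingers opened less.

```bash
python3 -m pendant '[[[0,-0.025,0,0,0,0,0.29],[0.0005,-0.045,0,0,0,0,0.29],[0,-0.05,0,0,0,0,0.29],[0,-0.04,0,0,0,0,0.29],[0,-0.019,0,0,0,0,0.29]]]' | sed -n 2,5p
python3 -m pendant '[[[0,0,0.02,0,0,0,0.29],[0,0,0.025,0,0,0,0.29],[0,0,0.015,0,0,0,0.29],[0,0,0,0,0,0,0.29],[0,0,0,0,0,0,0.29]]]' | sed -n 2,5p
python3 - <<'E'
from h import *
togo([.514,-.2185,.011],94)
d=camera("side")
import glob
h=cv2.cvtColor(d["img"],cv2.COLOR_RGB2GRAY)
for z in (.07,):print("plate top expected side px",proj(d,[.514,-.2175,z]),proj(d,[.514,-.2175,.03]))
E
```

```text
position: [0.5134, -0.22, 0.1199]
tool_rot: [-0.033, 0.999, 0.001, -0.001]
ft_force: [0.3, 1.6, -0.7]
grip_width: 0.0253
position: [0.5143, -0.2182, 0.0615]
tool_rot: [-0.035, 0.999, -0.0, 0.0]
ft_force: [-0.4, 0.6, -0.5]
grip_width: 0.0252
t 29.95 pos [ 0.5143 -0.2182  0.0615] yang 93.99 q [-0.6   0.63  1.71  0.    0.8  -2.24] w 0.0252 F [-0.4  0.6 -0.5] gf 0.0
shift now-axes [ 0.0003 -0.0002  0.0505] target-axes [ 0.0003 -0.0003  0.0505] rot [-0.02  0.03 -0.01]
plate top expected side px [280.60676676 282.99703375] [281.5832662  289.32110004]
```

```bash
sed -i 's/f\[2\]>1/f[2]>2.5/' ok.py
python3 -m pendant '[[[0,0,0.008,0,0,0,0.29],[0,0,0.006,0,0,0,0.29],[0,0,0.004,0,0,0,0.29],[0,0,0.002,0,0,0,0.29],[0,0,0.002,0,0,0,0.29]]]' | sed -n 2,4p
python3 ok.py && python3 -m pendant '[[[0,0,0.003,0,0,0,0.29],[0,0,0.005,0,0,0,0.29],[0,0,0.005,0,0,0,0.29],[0,0,0.005,0,0,0,0.29],[0,0,0.005,0,0,0,0.29]]]' | sed -n 2,4p
python3 ok.py && python3 -m pendant '[[[0,0,0.0035,0,0,0,0.29],[0,0,0.002,0,0,0,0.29],[0,0,0,0,0,0,0.24],[0,0,0,0,0,0,0.2],[0,0,0,0,0,0,0.17]]]' 8| sed -n 2,6p
python3 ok.py && python3 -m pendant '[[[0,0,0,0,0,0,0.15],[0,0,0,0,0,0,0.13],[0,0,0,0,0,0,0.11],[0,0,0,0,0,0,0.09],[0,0,0,0,0,0,0.07]]]' 8| sed -n 2,6p
```

```text
position: [0.5138, -0.2183, 0.039]
tool_rot: [-0.035, 0.999, 0.0, -0.0]
ft_force: [-0.4, 0.1, -0.6]
position: [0.5138, -0.2183, 0.0158]
tool_rot: [-0.035, 0.999, 0.0, -0.0]
ft_force: [-0.4, -0.1, -0.7]
position: [0.5139, -0.2184, 0.0108]
tool_rot: [-0.035, 0.999, -0.0, 0.0]
ft_force: [0.7, 0.2, -0.1]
grip_width: 0.016
grip_force: 0.0
position: [0.5136, -0.2179, 0.0106]
tool_rot: [-0.035, 0.999, 0.0, -0.0]
ft_force: [0.6, 1.7, 0.3]
grip_width: 0.0079
grip_force: 8.0
```

Gripped (7.9 mm). Full force, then a straight lift of about 7.5 cm.

```bash
python3 -m pendant '[[[0,0,0,0,0,0,0],[0,0,0,0,0,0,0],[0,0,0,0,0,0,0],[0,0,-0.002,0,0,0,0],[0,0,-0.004,0,0,0,0]]]' 60 | sed -n 2,6p
python3 -m pendant '[[[0,0,-0.007,0,0,0,0],[0,0,-0.009,0,0,0,0],[0,0,-0.01,0,0,0,0],[0,0,-0.01,0,0,0,0],[0,0,-0.01,0,0,0,0]]]' | sed -n 2,6p
python3 -m pendant '[[[0,0,-0.01,0,0,0,0],[0,0,-0.008,0,0,0,0],[0,0,-0.005,0,0,0,0],[0,0,0,0,0,0,0],[0,0,0,0,0,0,0]]]' | sed -n 2,6p
python3 - <<'E'
from h import *
togo([.514,-.2185,.086],94)
d=camera("side")
z=.014+.075+.0068
for X in((.508,-.127),):
  fit(d["img"],d,X,z+.0068,.041,"floor side",(180,360));fit(d["img"],d,X,z+.018,.052,"rim side",(180,360));fit(d["img"],d,X,z+.018,.053,"rim all",(0,360))
g=cv2.GaussianBlur(cv2.cvtColor(d["img"],cv2.COLOR_RGB2GRAY),(0,0),1)
u,v=proj(d,[.510,-.128,z+.013]).round().astype(int);print(u,v);print(g[v-8:v+9:2,u-9:u+10:2])
E
```

```text
position: [0.514, -0.2189, 0.0165]
tool_rot: [-0.035, 0.999, -0.0, 0.0]
ft_force: [0.4, 0.1, -2.9]
grip_width: 0.0075
grip_force: 60.0
position: [0.5139, -0.2184, 0.0635]
tool_rot: [-0.035, 0.999, -0.0, 0.0]
ft_force: [-0.2, -0.3, -2.1]
grip_width: 0.0078
grip_force: 60.0
position: [0.5136, -0.2181, 0.0854]
tool_rot: [-0.035, 0.999, 0.0, -0.0]
ft_force: [-0.2, -0.1, -2.4]
grip_width: 0.0075
grip_force: 60.0
t 34.38 pos [ 0.5136 -0.2181  0.0854] yang 93.97 q [-0.6   0.59  1.7   0.    0.85 -2.24] w 0.0075 F [-0.2 -0.1 -2.4] gf 60.0
shift now-axes [-0.0004 -0.0004 -0.0006] target-axes [-0.0004 -0.0004 -0.0006] rot [ 0.03 -0.03 -0.03]
floor side [ 0.5166 -0.1242] n 32 of 60
rim side [ 0.5023 -0.1344] n 35 of 60
rim all [ 0.5016 -0.1311] n 70 of 120
292 248
[[ 61  72  87  87  81  85 131 100 106 127]
 [ 69  88  87  59  60 116 151 118 176 215]
 [ 86  99  71  48  74 150 132 143 217 234]
 [ 99  81  53  47  96 156 119 178 231 231]
 [ 81  57  45  50  98 118 111 193 231 219]
 [ 56  45  43  49  72  77 103 185 210 190]
 [ 46  43  44  48  54  55  85 157 175 169]
 [ 43  43  44  49  53  53  78 144 166 167]
 [ 45  44  47  52  54  56  92 152 168 168]]
```

Both dishes lifted: about 2.5 N on the wrist, reported z up 75 mm. Now the quarter turn clockwise about the stand axis: the dish centre is 90 mm along tool +y, so a 3° row needs x = 4.7 mm and y = 0.12 mm.

```bash
python3 -m pendant '[[[0.00157,0,0,0,0,1,0],[0.00314,0.00005,0,0,0,2,0],[0.00471,0.00012,0,0,0,3,0],[0.00471,0.00012,0,0,0,3,0],[0.00471,0.00012,0,0,0,3,0]]]' | sed -n 2,6p
python3 -m pendant '[[[0.00471,0.00012,0,0,0,3,0],[0.00471,0.00012,0,0,0,3,0],[0.00471,0.00012,0,0,0,3,0],[0.00471,0.00012,0,0,0,3,0],[0.00471,0.00012,0,0,0,3,0]]]' | sed -n 2,6p
python3 - <<'E'
from h import *
togo([.514,-.2185,.086],67)
o=get_obs();R=Rotation.from_quat(o["tool_rot"]);print("centre",R.apply([0,.09,0])+o["position"])
E
```

```text
position: [0.4945, -0.2176, 0.0855]
tool_rot: [0.072, 0.997, 0.0, -0.0]
ft_force: [-0.2, -0.3, -2.5]
grip_width: 0.0073
grip_force: 60.0
position: [0.4719, -0.2113, 0.0856]
tool_rot: [0.201, 0.98, 0.0, -0.0]
ft_force: [-0.4, -0.5, -3.0]
grip_width: 0.0073
grip_force: 60.0
t 35.67 pos [ 0.4719 -0.2113  0.0856] yang 66.79 q [-0.64  0.55  1.8  -0.    0.79 -1.8 ] w 0.0073 F [-0.4 -0.5 -3. ] gf 60.0
shift now-axes [-0.0416  0.0099 -0.0004] target-axes [-0.0416  0.0098 -0.0004] rot [ 0.01 -0.04 -0.21]
centre [ 0.5073257  -0.12854067  0.08560367]
```

```bash
python3 -m pendant '[[[0.00471,0.00012,0,0,0,3,0],[0.00471,0.00012,0,0,0,3,0],[0.00471,0.00012,0,0,0,3,0],[0.00471,0.00012,0,0,0,3,0],[0.00471,0.00012,0,0,0,3,0]]]' | sed -n 4,5p
python3 -m pendant '[[[0.00471,0.00012,0,0,0,3,0],[0.00471,0.00012,0,0,0,3,0],[0.00471,0.00012,0,0,0,3,0],[0.00471,0.00012,0,0,0,3,0],[0.00471,0.00012,0,0,0,3,0]]]' | sed -n 4,5p
python3 -m pendant '[[[0.00471,0.00012,0,0,0,3,0],[0.00471,0.00012,0,0,0,3,0],[0.00471,0.00012,0,0,0,3,0],[0.00471,0.00012,0,0,0,3,0],[0.00471,0.00012,0,0,0,3,0]]]' | sed -n 4,5p
python3 -m pendant '[[[0.00471,0.00012,0,0,0,3,0],[0.00471,0.00012,0,0,0,3,0],[0.00471,0.00012,0,0,0,3,0],[0.00471,0.00012,0,0,0,3,0],[0.00471,0.00012,0,0,0,3,0]]]' | sed -n 4,5p
python3 -m pendant '[[[0.00314,0.00005,0,0,0,2,0],[0.00157,0,0,0,0,1,0],[0,0,0,0,0,0,0],[0,0,0,0,0,0,0],[0,0,0,0,0,0,0]]]' | sed -n 2,6p
python3 - <<'E'
from h import *
togo([.418,-.1355,.086],5)
o=get_obs();R=Rotation.from_quat(o["tool_rot"]);C=R.apply([0,.09,0])+o["position"];print("centre",C)
d=camera("side");z=.089+.0068
fit(d["img"],d,C[:2],z+.0068,.041,"floor",(0,360));fit(d["img"],d,C[:2],z+.018,.052,"rim",(0,360))
g=cv2.GaussianBlur(cv2.cvtColor(d["img"],cv2.COLOR_RGB2GRAY),(0,0),1)
u,v=proj(d,[C[0]+.002,C[1],z+.013]).round().astype(int);print(u,v);print(g[v-10:v+11:2,u-10:u+11:2])
E
```

```text
ft_force: [-0.1, 0.5, -3.3]
grip_width: 0.0074
ft_force: [-0.4, -0.9, -2.3]
grip_width: 0.0077
ft_force: [-0.0, -0.4, -3.1]
grip_width: 0.0077
ft_force: [-0.2, 0.1, -2.9]
grip_width: 0.0081
position: [0.4178, -0.135, 0.0856]
tool_rot: [0.682, 0.731, -0.0, -0.0]
ft_force: [-0.4, -1.1, -2.5]
grip_width: 0.0078
grip_force: 60.0
t 38.8 pos [ 0.4178 -0.135   0.0856] yang 3.96 q [-0.57  0.48  1.99 -0.    0.67 -0.64] w 0.0078 F [-0.4 -1.1 -2.5] gf 60.0
shift now-axes [-0.0006  0.0002 -0.0004] target-axes [-0.0006  0.0002 -0.0004] rot [-0.   -0.   -1.04]
centre [ 0.50755921 -0.12874041  0.08564413]
floor [ 0.5046 -0.1318] n 95 of 120
rim [ 0.5035 -0.1258] n 56 of 120
292 248
[[ 59  60  93 150 165 166 166 163 162 183 204]
 [ 60  66 127 166 169 169 168 167 170 190 213]
 [ 81 103 179 188 178 172 171 181 191 189 186]
 [145 165 220 217 198 187 188 214 225 223 210]
 [216 220 224 218 198 177 190 221 232 233 231]
 [229 229 218 217 197 162 175 216 232 233 232]
 [228 227 216 205 186 173 194 224 233 233 232]
 [228 227 223 215 208 214 222 230 232 232 231]
 [228 227 225 225 224 226 229 231 232 231 229]
 [228 226 225 225 225 227 228 230 231 230 221]
 [228 227 226 225 226 227 229 230 230 222 203]]
```

The stack is over the stand, the handle is within about 1 mm of the pin, and the ball is visible in the middle of the dish at about (292,248). Letting it settle, then handing in.

```bash
python3 -m pendant '[[[0,0,0,0,0,0,0],[0,0,0,0,0,0,0],[0,0,0,0,0,0,0],[0,0,0,0,0,0,0],[0,0,0,0,0,0,0]]]' | sed -n 2,6p
python3 -m pendant '[[[0,0,0,0,0,0,0],[0,0,0,0,0,0,0],[0,0,0,0,0,0,0],[0,0,0,0,0,0,0],[0,0,0,0,0,0,0]]]' >/dev/null
python3 -c "
from rig import hand_in
print(hand_in())"
```

```text
position: [0.4177, -0.1348, 0.0856]
tool_rot: [0.682, 0.731, -0.0, -0.0]
ft_force: [0.2, 0.4, -3.4]
grip_width: 0.0076
grip_force: 60.0
the job is handed in; nothing more can be done
None
```

I handed the job in after about 40 s of robot time; the arm is holding the nested dishes about 7.5 cm above the seat, with the lower handle over the pin and the ball in the middle, but no verdict came back.

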